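# Trip the pawl and lower the tilted tube-rack arm

## Task

The arm of the tube-rack stand has been ratcheted up for loading and must lie flat before the next run. Press the pawl's thumb tab down until the pawl flops over and stays clear of the ratchet wheel, then push the arm by its front bar smoothly all the way down onto its stops, without letting it slam, without ever raising it, and without touching the tubes. Only press and push, pick nothing up, leave the bottles, caps and tip box around it where they are, and end with the robot clear of everything.

Things in the scene. Friction and masses are not known exactly. Their poses are not given: they have to be found in the camera images.
- tilt_stand: Tilting tube-rack stand, screwed to the bench: grey base plate 290 x 370 x 12 mm, two upright cheek plates at its far end. Origin on the bench, under the plate. x axis: from the front bar to the hinge (away from the robot), y to the left, z up. Hinge axis along y at x 90, z 100 mm. Ratchet wheel and pawl on its right (-y) side. Arm flat: bar top at x -122, z 120 mm.
- rack_arm (a joint): Angle of the rack arm in rad: 0 = flat on its stops, grows as the front bar rises; 0.28 to 0.55 at the start. The hinge is stiff: the arm stays where it is left and does not fall by itself; about 5 N down on the bar moves it once the pawl is free. With the pawl in the teeth it goes down one tooth (0.16) at most, then is blocked.
- press_bar (a point): Middle of the top face of the aluminium bar across the front end of the arm, the place to push: 220 mm long (stand's y), 34 mm deep, 10 mm thick, nothing under it. Lies 212 mm from the hinge along the arm and 20 mm above that line, so it moves on an arc. Axes: the stand's, turned with the arm about y. Tubes begin 38 mm behind this point and stand 12 mm higher (arm flat).
- rack_hinge (a point): Point on the hinge axis of the rack arm, midway between the cheeks, 100 mm above the bench. Axes turn with the arm.
- pawl (a joint): Angle of the steel pawl in rad: about 0 to 0.15 = nose in the teeth of the ratchet wheel (arm held up); over 0.4 = thrown free; 0.52 = fully over, at its stop. A spring flips it over its middle (0.30): past that it goes to the free stop by itself and stays there.
- pawl_tab (a point): Middle of the top of the pawl's thumb tab: ribbed dark steel plate 36 x 36 x 5 mm on the pawl's end nearest the robot, in front of the top of the ratchet wheel (140 mm across, 12 mm thick, right of the stand), 185 to 195 mm above the bench. Pressed straight down by up to 17 mm the pawl passes its middle, at 20 to 30 mm its stop, with under 5 N. Its pivot is 57 mm farther along the stand's x.
- tube_rack: White plastic rack, 150 x 190 x 50 mm, fixed in the cradle of the rack arm behind the bar, full of white capped tubes standing 34 mm above it. Origin: centre of its underside. Not to be touched.
- cap1: Loose white screw cap, 29 mm across, 13 mm high, standing on the bench near the stand; origin under its centre. Leave alone.
- cap2: Another loose white screw cap, same size. Leave alone.
- cap3: Another loose white screw cap, same size. Leave alone.
- amber_bottle: Brown glass bottle, 60 mm across, 125 mm high, standing right of the ratchet wheel; origin under its centre. Leave alone.
- sample_jar: Clear jar with white cap, 44 mm across, 62 mm high, standing to the right in front of the stand; origin under its centre. Leave alone.
- white_bottle: White plastic bottle, 90 mm across, 175 mm high, standing left of the stand's hinge; origin under its centre. Leave alone.
- tip_box: Pipette-tip box with grey lid, 87 x 122 x 61 mm, standing left of the stand's front; origin under its centre. Leave alone.

How it is judged:
On the way, in this order (a step that is already met when the one before it is completed fails the run):
1. the pawl is thrown free and stays over while the arm is still up (value of joint pawl above 0.4 rad and value of joint rack_arm above 0.15 rad), for 0.3 s.
2. the arm is all the way down on its stops (value of joint rack_arm below 0.025 rad), for 0.2 s.
At the end, for the whole second after the job is handed in: The rack arm lies flat on its stops (joint below 0.025 rad, about 5 mm at the bar) and at rest, the pawl still thrown clear of the wheel (above 0.4 rad), and the robot clear of everything (value of joint rack_arm below 0.025 rad and angular speed of tube_rack below 0.05 rad/s and value of joint pawl above 0.4 rad); the robot touches nothing.
It fails at once if the arm is raised above its loading position (value of joint rack_arm above 0.64 rad).
It fails at once if the arm is raised instead of lowered (velocity of joint rack_arm above 0.25 rad/s).
It fails at once if the arm slams down (velocity of joint rack_arm below -1.5 rad/s).
It fails at once if the tubes or their rack are touched (contact force between any of the fingers, the arm and tube_rack above 1 N).
It fails at once if something standing around is moved or picked up (distance of any of cap1, cap2, cap3, amber_bottle, sample_jar, white_bottle, tip_box from where it was at the start of the episode above 0.025 m).
It also fails if it takes over 40 s, if anything falls off the work surface, if the arm or the gripper's body presses on something with over 40 N, if the wrist force passes 120 N, or if a joint passes its speed limit or range.

## Robot

A 6-joint arm with a two-finger parallel gripper is mounted at the origin on the work surface. World frame = base frame: x ahead of the robot, y to its left, z up, the work surface at z = 0. Lengths are in m, angles in rad, forces in N, time in s.
With the tool pointing down it reaches from about 0.425 to 0.95 m from the base axis. Payload 3.5 kg.
Tool frame: the origin (TCP) lies at the very end of the fingers, on their centre line; the grasp point (between the pads) lies behind it (ctrl.grasp_offset is the z of the grasp point in the tool frame, in m); z points along the fingers, x is the direction in which the jaws open and shut, and the axes are right-handed (so a half turn about z gives the same grasp; the last joint's range is limited). The gripper opens to 85 mm and grips with 20 to 120 N. Pads are 22 mm wide; open, the fingers measure 114 mm over their backs; the gripper's body (76 mm by 85 mm) begins 54 mm behind the grasp point. The pads swing forward as they close: fully open they stand 13 mm farther back than shut.
Start: joints at [1.121, 0.286, 1.577, -0, 1.279, -0.15], TCP at [0.199, 0.645, 0.231] pointing down, gripper open.
Joint ranges: [-2.77, 2.77], [-0.9, 2.22], [0.21, 2.48], [-1.53, 4.67], [0.24, 2.81], [-2.84, 2.84]. Speed limits (rad/s): [2.79, 2.79, 3.14, 3.14, 3.14, 3.14].

## Interface

Orientations are given as a unit quaternion [x, y, z, w].
In Python, from plant import ctrl gives the robot as it stands.
- The arm moves only by the shell command python3 -m jog 'ROWS' [FORCE]. ROWS is JSON, a list of rows, each an object with "grip": the closure, from 0 (fully open) to 1 (shut); "xyz": the shift along the tool's x, y, z in m, a list of three; "dr": the turn, a rotation vector about the tool's x, y, z in rad, a list of three. A call has 1 to 12 rows; each row is the pose to reach, as a shift and turn from the pose commanded when the call began, along the tool's axes at that moment; what a row does not reach only later rows make up. A row lasts 1/12 s, in which the tool goes at most 41.7 mm and 7.16 degrees, less where a joint would pass 70% of its speed; a pose out of reach is approached as far as the arm can. A call with a gripper value outside its range is refused whole. The fingers move at their own pace and stop on an object; FORCE is the grip in N (left out, the last holds). Time passes only in rows, so rows that repeat a pose let the fingers close. It gives the time, the measured TCP pose, the force and the opening at its end, in the units of the state.
- ctrl.get_state(): the state, without advancing time (a new reading comes with each control period).
- ctrl.read_camera(name): name is "scene" or "side" or "wrist"; returns the picture (480x640x3 uint8, red, green, blue); there is no depth.
- ctrl.get_calibration(name): a dict with "mtx" (3x3 intrinsics, pixels), "R" (3x3) and "t" (3): a world point X has camera coordinates R X + t; the wrist camera has in their place "hand_eye" (4x4, takes a point from camera to tool coordinates, whose origin is the TCP and whose axes are the tool frame's). Camera axes: x right, y down, z forward; pixel columns grow to the right and rows downward; lengths in m; the calibration is good to about 2 mm. The wrist camera is an equidistant fisheye: a pixel r from the principal point sees the ray r / f radians off the axis. A picture is of the moment at which its call begins: read the wrist's pose just before it. get_calibration takes no time and is no camera call.
- ctrl.sign_off(): hands the job in, once; it reports no verdict.
The state is a dict: "time": time; "qpos": joint angles; "dq": joint speeds; "joint_efforts": joint torques, N m; "eef_pos": TCP position; "tcp_rot": TCP orientation; "contact_force": force on the tool from outside, world axes, zero at the start; "wrist_torque": the same for the moment, N m; "opening": opening from 0.0 (shut) to 1.0 (fully open).
Only numpy, scipy, OpenCV 4.12 (cv2) and the standard library are available. Lean on these libraries where they do the work, as an engineer would, in place of code of your own. Each camera call takes 0.05 s, during which the arm holds its last target.

## Working session

There is one attempt and no reset: what is moved stays moved. The work goes in short steps, Python scripts to look and compute and a shell command to move; the robot and the scene stay as the last step left them, time stands still between calls to the robot, and variables do not carry over. Pictures are saved under pics/ and viewed, and the job is handed in when it is done.

```bash
ls; mkdir -p pics; python3 - <<'E'
from plant import ctrl
import cv2
s=ctrl.get_state();print(s)
for n in ["scene","side"]:
    im=ctrl.read_camera(n);cv2.imwrite(f"pics/{n}0.png",im[:,:,::-1]);c=ctrl.get_calibration(n);print(n,c)
print(ctrl.get_calibration("wrist"),ctrl.grasp_offset)
E
```

```text
pics
{'time': 0.0, 'qpos': array([ 1.12098131e+00,  2.87174795e-01,  1.57818525e+00, -3.51385355e-05,
        1.27861409e+00, -1.49997255e-01]), 'dq': array([ 0.00289756, -0.00056644, -0.00098979,  0.00065445, -0.00033097,
        0.0004212 ]), 'joint_efforts': array([-6.54312316e-04, -4.05980229e+01, -2.92625964e+01, -1.42129807e-04,
        5.84412002e-03, -1.60505431e-05]), 'eef_pos': array([0.19904413, 0.64428934, 0.22993664]), 'tcp_rot': array([ 8.04777781e-01,  5.93575020e-01, -1.04529766e-03,  5.70527048e-04]), 'contact_force': array([-0.05672623, -0.61744476,  0.31956586]), 'wrist_torque': array([-0.04189649,  0.04606131,  0.04544476]), 'opening': 0.9998679888712997}
scene {'mtx': array([[538.20402891,   0.        , 325.68215417],
       [  0.        , 538.20402891, 237.69671075],
       [  0.        ,   0.        ,   1.        ]]), 'R': array([[-0.9980934 , -0.0589989 , -0.01812968],
       [-0.02726738,  0.68500185, -0.72803087],
       [ 0.05537188, -0.72614846, -0.68530458]]), 't': array([0.55500789, 0.08837168, 1.05905103])}
side {'mtx': array([[605.67052979,   0.        , 319.62392263],
       [  0.        , 605.67052979, 251.85958791],
       [  0.        ,   0.        ,   1.        ]]), 'R': array([[ 0.9905439 , -0.13537033,  0.02230827],
       [-0.05824762, -0.56216527, -0.82497117],
       [ 0.12421755,  0.81587075, -0.56473437]]), 't': array([-0.54419411,  0.18028598,  1.34935759])}
{'mtx': array([[371.64829954,   0.        , 322.10368958],
       [  0.        , 371.64829954, 240.27477736],
       [  0.        ,   0.        ,   1.        ]]), 'hand_eye': array([[ 9.99999790e-01,  4.37247715e-04, -4.78688757e-04,
        -4.16645631e-04],
       [-2.69041987e-04,  9.51640012e-01,  3.07215258e-01,
        -7.91725694e-02],
       [ 5.89868545e-04, -3.07215065e-01,  9.51639930e-01,
        -1.43203632e-01],
       [ 0.00000000e+00,  0.00000000e+00,  0.00000000e+00,
         1.00000000e+00]])} -0.0187
```

View pics/scene0.png

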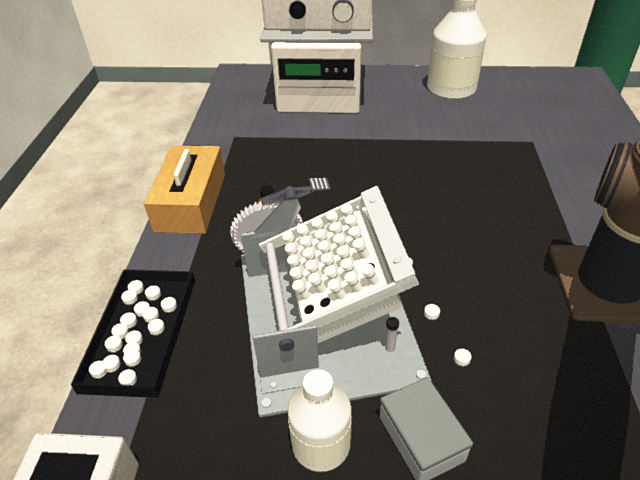

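View pics/side0.png

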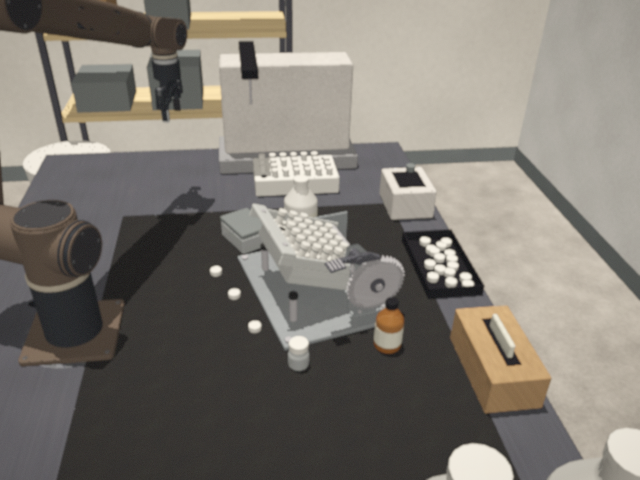

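The scene view, from the far side, shows the tab at about (319,184) and the front bar from (372,195) to (405,285). In the side view the tab is at about (337,264) and the bar starts near (265,225). I'll zoom both views for detail.

```bash
python3 - <<'E'
import cv2
a=cv2.imread("pics/scene0.png")[150:300,220:420];cv2.imwrite("pics/scene0z.png",cv2.resize(a,None,fx=4,fy=4,interpolation=cv2.INTER_CUBIC))
a=cv2.imread("pics/side0.png")[190:340,230:430];cv2.imwrite("pics/side0z.png",cv2.resize(a,None,fx=4,fy=4,interpolation=cv2.INTER_CUBIC))
E
```

```text
(no output)
```

View pics/scene0z.png

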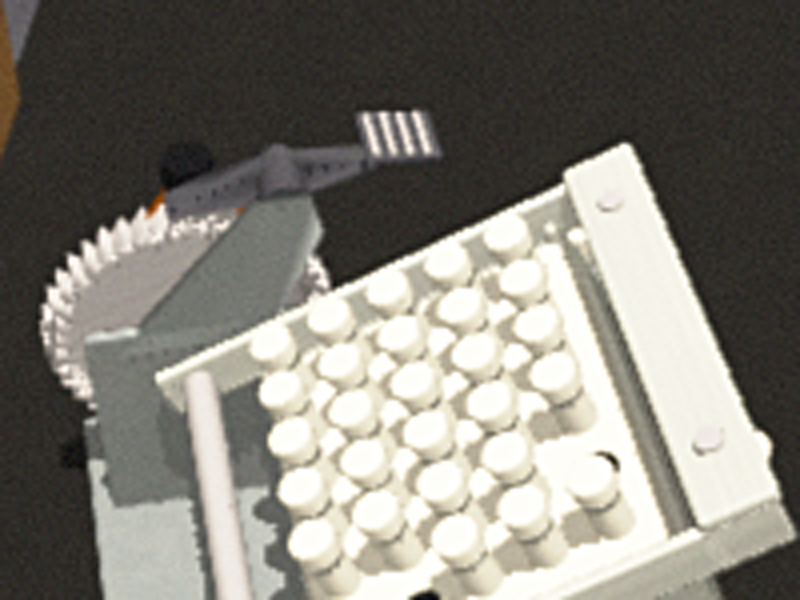

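View pics/side0z.png

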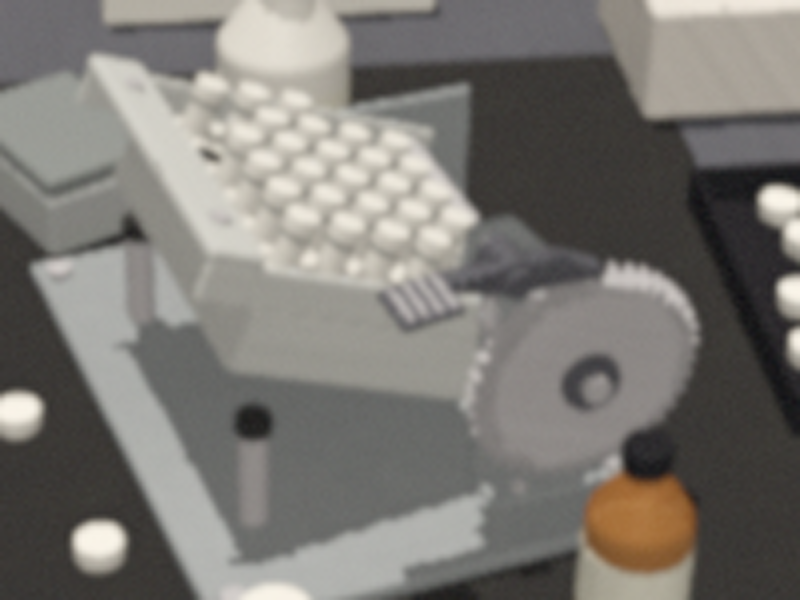

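```bash
cat > h.py <<'E'
import numpy as np, cv2
from plant import ctrl
C={n:ctrl.get_calibration(n) for n in("scene","side")}
def P(n):
    c=C[n];return c["mtx"]@np.c_[c["R"],c["t"]]
def tri(a,b):
    X=cv2.triangulatePoints(P("scene"),P("side"),np.array(a,float).reshape(2,1),np.array(b,float).reshape(2,1))[:,0];X=X[:3]/X[3]
    e=[np.round(proj(n,X)-np.array(p),1) for n,p in(("scene",a),("side",b))]
    return X,e
def proj(n,X):
    p=P(n)@np.r_[X,1];return p[:2]/p[2]
def ray(n,p,z):
    c=C[n];d=c["R"].T@np.linalg.solve(c["mtx"],np.r_[p,1]);o=-c["R"].T@c["t"];return o+d*(z-o[2])/d[2]
E
python3 - <<'E'
from h import *
np.set_printoptions(precision=4,suppress=True)
sz=lambda x,y:(220+x/4,150+y/4); dz=lambda x,y:(230+x/4,190+y/4)
for k,a,b in [("tab",sz(398,134),dz(424,300)),("barRrear",sz(565,172),dz(262,258)),("barRfront",sz(630,145),dz(207,250)),("barLfront",sz(783,495),dz(90,52)),("barLrear",sz(700,527),dz(130,62)),("screwR",sz(611,202),dz(220,217)),("screwL",sz(708,440),dz(135,87))]:
    print(k,*tri(a,b))
# base plate corners at z=.012
for k,n,p in [("backL","scene",(259,412)),("frontL","scene",(433,377)),("frontL side","side",(238,256)),("backR?","scene",(246,245)),("frontR side","side",(284,343)),("cap","side",(216,271)),("cap","side",(234,294)),("cap","side",(255,327)),("jar top","side",(299,345)),("amb top","side",(392,303))]:
    z=.062 if "jar" in k else .125 if "amb" in k else .012
    print(k,ray(n,p,z))
E
```

```text
tab [ 0.57   -0.0588  0.1846] [array([-1.2, -0.2]), array([-0.8,  0.2])]
barRrear [ 0.49   -0.0226  0.1925] [array([-0.2, -0. ]), array([-0.2,  0. ])]
barRfront [ 0.4609 -0.0287  0.2039] [array([0., 0.]), array([ 0., -0.])]
barLfront [0.4079 0.1839 0.2048] [array([-1.2, -0. ]), array([-0.6, -0. ])]
barLrear [0.4345 0.1903 0.1927] [array([1.3, 0.1]), array([0.6, 0. ])]
screwR [0.4702 0.0072 0.2002] [array([-0.4, -0. ]), array([-0.3,  0. ])]
screwL [0.4332 0.1503 0.199 ] [array([-0.5, -0. ]), array([-0.3, -0. ])]
backL [0.6437 0.3149 0.012 ]
frontL [0.3623 0.2376 0.012 ]
frontL side [0.3666 0.2458 0.012 ]
backR? [ 0.7285 -0.0647  0.012 ]
frontR side [ 0.4574 -0.0976  0.012 ]
cap [0.3098 0.1849 0.012 ]
cap [0.353  0.0862 0.012 ]
cap [ 0.3973 -0.0384  0.012 ]
jar top [ 0.4833 -0.1605  0.062 ]
amb top [ 0.6821 -0.1231  0.125 ]
```

```bash
python3 -m jog '[{"grip":1,"xyz":[0,0,-0.04],"dr":[0,0,0]},{"grip":1,"xyz":[0,0,-0.08],"dr":[0,0,-0.05]},{"grip":1,"xyz":[-0.025,0.025,-0.09],"dr":[0,0,-0.1]},{"grip":1,"xyz":[-0.05,0.05,-0.09],"dr":[0,0,-0.15]},{"grip":1,"xyz":[-0.075,0.075,-0.09],"dr":[0,0,-0.2]},{"grip":1,"xyz":[-0.1,0.1,-0.09],"dr":[0,0,-0.25]},{"grip":1,"xyz":[-0.125,0.125,-0.09],"dr":[0,0,-0.3]},{"grip":1,"xyz":[-0.15,0.15,-0.09],"dr":[0,0,-0.35]},{"grip":1,"xyz":[-0.175,0.175,-0.09],"dr":[0,0,-0.4]},{"grip":1,"xyz":[-0.2,0.2,-0.09],"dr":[0,0,-0.45]},{"grip":1,"xyz":[-0.225,0.225,-0.09],"dr":[0,0,-0.5]},{"grip":1,"xyz":[-0.25,0.25,-0.09],"dr":[0,0,-0.55]}]' 30
cat > go.py <<'E'
import sys
from h import *
from scipy.spatial.transform import Rotation as R
def rel(t):
    s=ctrl.get_state();r=R.from_quat(s["tcp_rot"]);return r.inv().apply(np.array(t)-s["eef_pos"])
if __name__=="__main__":
    s=ctrl.get_state();np.set_printoptions(precision=4,suppress=True)
    print(s["time"],s["eef_pos"],s["qpos"],s["contact_force"],s["opening"]);print(R.from_quat(s["tcp_rot"]).as_matrix())
    if len(sys.argv)>3: print("rel",rel([float(v) for v in sys.argv[1:4]]))
E
python3 go.py .57 -.059 .25
```

```text
time: 1.1
eef_pos: [0.3645, 0.3305, 0.3208]
tcp_rot: [0.612, 0.791, -0.0, -0.0]
contact_force: [0.9, 0.8, -0.3]
opening: 0.0
1.1 [0.3645 0.3305 0.3208] [ 0.53   -0.1846  1.905  -0.0001  1.4219 -1.2937] [ 0.8603  0.803  -0.2921] 0.00023554477952637863
[[-0.2503  0.9682 -0.0005]
 [ 0.9682  0.2503 -0.0004]
 [-0.0002 -0.0006 -1.    ]]
rel [-0.4285  0.1015  0.0708]
```

```bash
python3 -m jog '[{"grip":1,"xyz":[-0.04,0.01,0],"dr":[0,0,0]},{"grip":1,"xyz":[-0.08,0.02,0],"dr":[0,0,0]},{"grip":1,"xyz":[-0.12,0.03,0],"dr":[0,0,0]},{"grip":1,"xyz":[-0.16,0.04,0],"dr":[0,0,0]},{"grip":1,"xyz":[-0.2,0.05,0],"dr":[0,0,0]},{"grip":1,"xyz":[-0.24,0.06,0],"dr":[0,0,0]},{"grip":1,"xyz":[-0.28,0.07,0],"dr":[0,0,0]},{"grip":1,"xyz":[-0.32,0.08,0],"dr":[0,0,0]},{"grip":1,"xyz":[-0.36,0.085,0],"dr":[0,0,0]},{"grip":1,"xyz":[-0.4,0.09,0],"dr":[0,0,0]},{"grip":1,"xyz":[-0.428,0.09,0.02],"dr":[0,0,0]},{"grip":1,"xyz":[-0.428,0.09,0.03],"dr":[0,0,0]}]'
python3 - <<'E'
from h import *
s=ctrl.get_state();im=ctrl.read_camera("wrist");cv2.imwrite("pics/w1.png",im[:,:,::-1])
im=ctrl.read_camera("scene");cv2.imwrite("pics/scene1.png",im[:,:,::-1])
print(s)
E
python3 go.py .57 -.059 .25
```

```text
time: 2.1
eef_pos: [0.5579, -0.0649, 0.2891]
tcp_rot: [0.616, 0.788, -0.001, -0.0]
contact_force: [-1.3, 0.9, -0.2]
opening: -0.001
{'time': 2.1, 'qpos': array([-2.95644153e-01, -2.88755408e-03,  1.79336908e+00, -1.91980254e-03,
        1.35253833e+00, -2.11073492e+00]), 'dq': array([ 0.0693432 ,  0.04008261,  0.19993755,  0.05503047, -0.16345317,
        0.05448143]), 'joint_efforts': array([ -0.93599701, -32.17624426, -33.05333376,  -0.12605199,
        -0.06402993,  -0.18306363]), 'eef_pos': array([ 0.55790274, -0.06493276,  0.28913337]), 'tcp_rot': array([ 6.15517080e-01,  7.88122667e-01, -1.13083652e-03, -3.29190316e-04]), 'contact_force': array([-1.31282966,  0.88164468, -0.24649655]), 'wrist_torque': array([-0.01490294,  0.05121451,  0.00069313]), 'opening': -0.000562736707157185}
2.2 [ 0.5559 -0.0606  0.2876] [-0.2902 -0.0045  1.7978  0.0005  1.3556 -2.1089] [-0.2287  0.0392 -0.254 ] 0.005344345425288855
[[-0.2453  0.9694 -0.0068]
 [ 0.9694  0.2453  0.0025]
 [ 0.0041 -0.0059 -1.    ]]
rel [-0.0021  0.0142  0.0375]
```

View pics/w1.png

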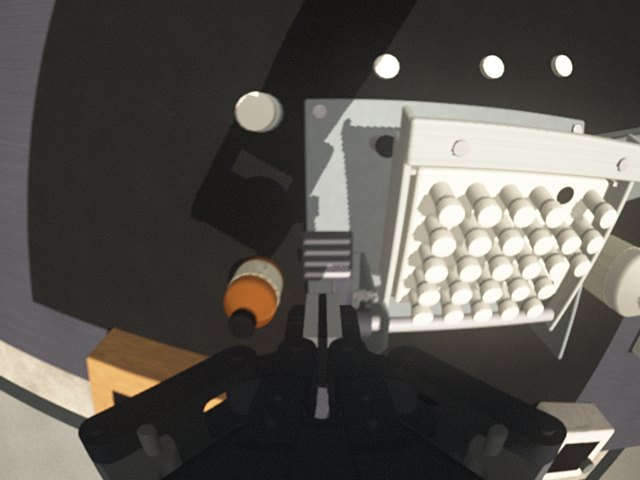

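View pics/scene1.png

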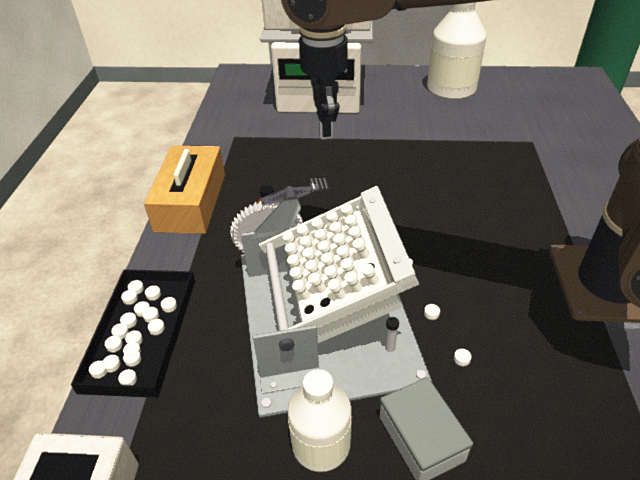

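The wrist view shows the tab from (303,232) to (352,279), centred near (328,255), with the closed fingers just below it. The scene view shows the tool in front of and above the tab. Next I'll cast the wrist rays onto the tab and bar planes.

```bash
cat >> h.py <<'E'
from scipy.spatial.transform import Rotation as Rot
def wray(p,z,pos,q):
    c=ctrl.get_calibration("wrist");K=c["mtx"];v=(np.array(p)-[K[0,2],K[1,2]])/K[0,0];th=np.linalg.norm(v)
    d=np.r_[v/th*np.sin(th),np.cos(th)];H=c["hand_eye"];R=Rot.from_quat(q)
    o=pos+R.apply(H[:3,3]);d=R.apply(H[:3,:3]@d);return o+d*(z-o[2])/d[2]
E
python3 - <<'E'
from h import *
pos=[0.55790274, -0.06493276,  0.28913337];q=[ 6.15517080e-01,  7.88122667e-01, -1.13083652e-03, -3.29190316e-04]
for p,z in [((328,255),.187),((303,232),.187),((352,279),.187),((303,279),.187),((460,148),.2),((622,164),.2),((410,120),.205)]: print(p,wray(p,z,np.array(pos),q))
E
```

```text
(328, 255) [ 0.56709714 -0.05869475  0.187     ]
(303, 232) [ 0.55494742 -0.07958139  0.187     ]
(352, 279) [ 0.58079149 -0.03730016  0.187     ]
(303, 279) [ 0.58934525 -0.07160213  0.187     ]
(460, 148) [0.47081341 0.00518709 0.2       ]
(622, 164) [0.43353081 0.15004589 0.2       ]
(410, 120) [ 0.4638741  -0.03327565  0.205     ]
```

```bash
python3 -m jog '[{"grip":1,"xyz":[-0.001,0.006,0.02],"dr":[0,0,0]},{"grip":1,"xyz":[-0.002,0.011,0.045],"dr":[0,0,0]},{"grip":1,"xyz":[-0.002,0.011,0.065],"dr":[0,0,0]},{"grip":1,"xyz":[-0.002,0.011,0.08],"dr":[0,0,0]},{"grip":1,"xyz":[-0.002,0.011,0.088],"dr":[0,0,0]},{"grip":1,"xyz":[-0.002,0.011,0.088],"dr":[0,0,0]}]'
python3 - <<'E'
from h import *
for n in("wrist","side"):
    cv2.imwrite(f"pics/{n}2.png",ctrl.read_camera(n)[:,:,::-1])
E
python3 go.py .567 -.0595 .165
```

```text
time: 2.7
eef_pos: [0.5674, -0.0577, 0.2015]
tcp_rot: [0.613, 0.79, -0.001, -0.002]
contact_force: [-0.3, -0.4, 0.1]
opening: -0.003
2.8 [ 0.569  -0.0586  0.2044] [-0.28    0.084   1.8602  0.0001  1.1962 -2.1023] [ 0.4677 -0.0629 -0.4396] -0.0004028248352047687
[[-0.2488  0.9685  0.0011]
 [ 0.9685  0.2488 -0.0002]
 [-0.0005  0.0011 -1.    ]]
rel [-0.0004 -0.0022  0.0394]
```

View pics/wrist2.png

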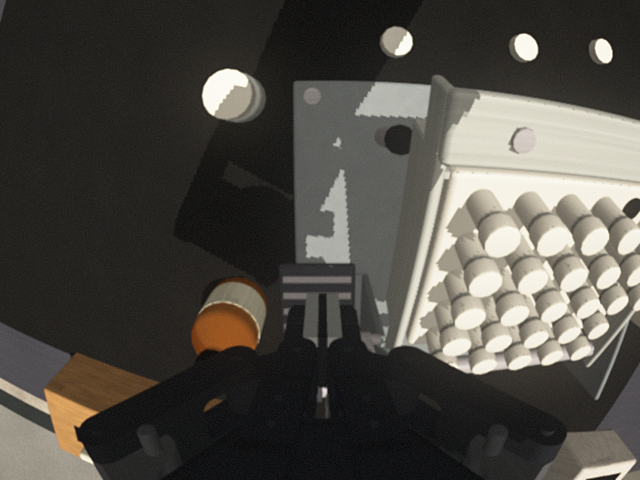

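View pics/side2.png

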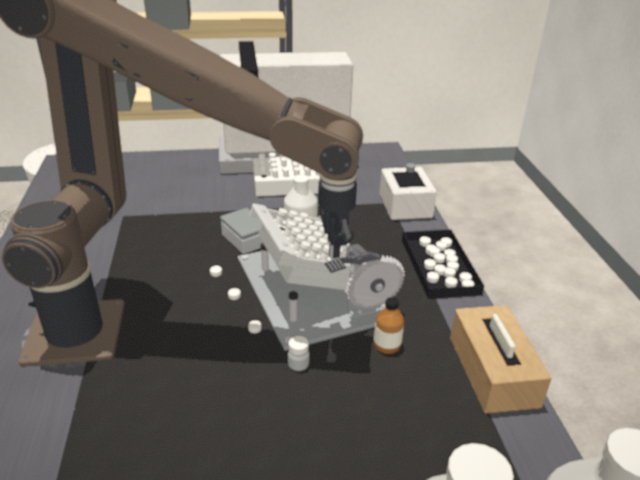

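The wrist view shows the tab spanning (281..355, 265) with the closed fingers over it. The side view shows the fingertips just above the tab and clear of the wheel. Pressing now.

```bash
python3 -m jog '[{"grip":1,"xyz":[0,-0.002,0.008],"dr":[0,0,0]},{"grip":1,"xyz":[0,-0.002,0.014],"dr":[0,0,0]},{"grip":1,"xyz":[0,-0.002,0.018],"dr":[0,0,0]},{"grip":1,"xyz":[0,-0.002,0.022],"dr":[0,0,0]},{"grip":1,"xyz":[0,-0.002,0.026],"dr":[0,0,0]},{"grip":1,"xyz":[0,-0.002,0.029],"dr":[0,0,0]},{"grip":1,"xyz":[0,-0.002,0.032],"dr":[0,0,0]},{"grip":1,"xyz":[0,-0.002,0.034],"dr":[0,0,0]}]'
python3 go.py
```

```text
time: 3.47
eef_pos: [0.5666, -0.0599, 0.1687]
tcp_rot: [0.613, 0.79, -0.0, -0.0]
contact_force: [-1.1, 0.2, 0.1]
opening: -0.002
3.4667 [ 0.5666 -0.0599  0.1687] [-0.2834  0.1167  1.8937  0.0001  1.1317 -2.1043] [-1.0608  0.155   0.1204] -0.0017267576166915036
[[-0.2475  0.9689 -0.0004]
 [ 0.9689  0.2475  0.0002]
 [ 0.0002 -0.0003 -1.    ]]
```

```bash
python3 -m jog '[{"grip":1,"xyz":[0,0,0.003],"dr":[0,0,0]},{"grip":1,"xyz":[0,0,0.006],"dr":[0,0,0]},{"grip":1,"xyz":[0,0,0.008],"dr":[0,0,0]},{"grip":1,"xyz":[0,0,0.008],"dr":[0,0,0]}]'
python3 - <<'E'
from h import *
for n in("scene","wrist","side"):
    cv2.imwrite(f"pics/{n}3.png",ctrl.read_camera(n)[:,:,::-1])
a=cv2.imread("pics/side3.png")[190:340,230:430];a=cv2.resize(a,(400,300),interpolation=cv2.INTER_CUBIC)
b=cv2.imread("pics/scene3.png")[150:300,220:420];b=cv2.resize(b,(400,300),interpolation=cv2.INTER_CUBIC)
cv2.imwrite("pics/c3.png",cv2.hconcat([b,a]))
E
python3 go.py
```

```text
time: 3.8
eef_pos: [0.5672, -0.0601, 0.164]
tcp_rot: [0.613, 0.79, -0.0, 0.0]
contact_force: [-4.4, 1.1, 9.3]
opening: -0.002
3.95 [ 0.5672 -0.06    0.164 ] [-0.2832  0.1226  1.8965 -0.0003  1.1216 -2.1043] [-4.3853  1.1504  9.2143] -0.002189363695939506
[[-0.2479  0.9688  0.0009]
 [ 0.9688  0.2479 -0.0006]
 [-0.0007  0.0007 -1.    ]]
```

View pics/c3.png

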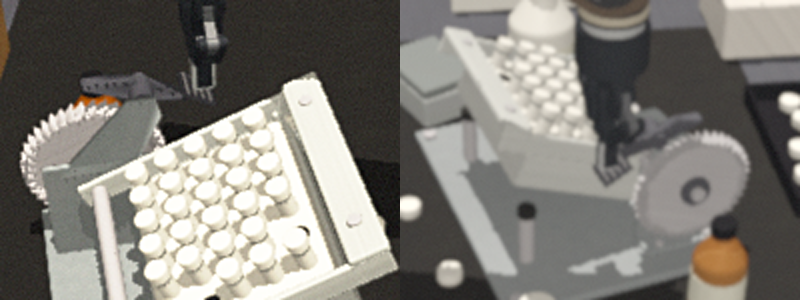

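View pics/wrist3.png

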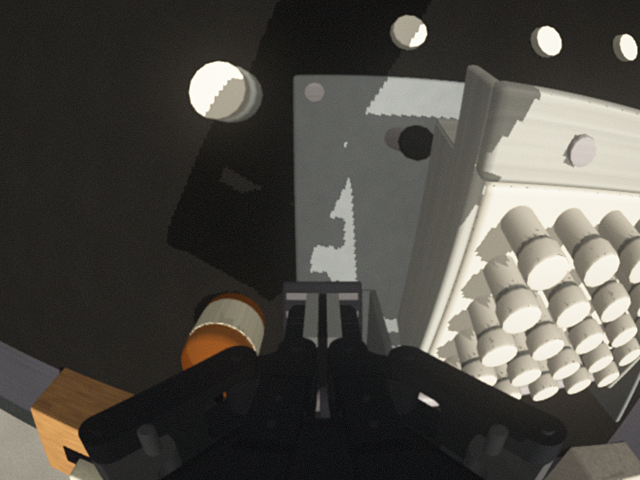

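The force is 9 N, so the pawl is on its stop, and its tail has swung up off the wheel. I'll lift away and check that it stays over.

```bash
python3 -m jog '[{"grip":1,"xyz":[0,0,-0.01],"dr":[0,0,0]},{"grip":1,"xyz":[0,0,-0.03],"dr":[0,0,0]},{"grip":1,"xyz":[0,0,-0.06],"dr":[0,0,0]},{"grip":1,"xyz":[0,0,-0.1],"dr":[0,0,0]},{"grip":1,"xyz":[0.01,-0.005,-0.12],"dr":[0,0,0]},{"grip":1,"xyz":[0.035,-0.02,-0.12],"dr":[0,0,0]},{"grip":1,"xyz":[0.065,-0.04,-0.12],"dr":[0,0,0]},{"grip":1,"xyz":[0.095,-0.06,-0.12],"dr":[0,0,0]},{"grip":1,"xyz":[0.12,-0.075,-0.12],"dr":[0,0,0]},{"grip":1,"xyz":[0.136,-0.081,-0.12],"dr":[0,0,0]},{"grip":1,"xyz":[0.136,-0.081,-0.12],"dr":[0,0,0]}]'
python3 - <<'E'
from h import *
for n in("scene","wrist","side"):
    s=ctrl.get_state()
    if n=="wrist":print(s["eef_pos"],s["tcp_rot"])
    cv2.imwrite(f"pics/{n}4.png",ctrl.read_camera(n)[:,:,::-1])
a=cv2.imread("pics/side4.png")[190:340,230:430];a=cv2.resize(a,(400,300),interpolation=cv2.INTER_CUBIC)
b=cv2.imread("pics/scene4.png")[150:300,220:420];b=cv2.resize(b,(400,300),interpolation=cv2.INTER_CUBIC)
cv2.imwrite("pics/c4.png",cv2.hconcat([b,a]))
E
python3 go.py .455 .052 .2
```

```text
time: 4.87
eef_pos: [0.4529, 0.0539, 0.2817]
tcp_rot: [0.612, 0.791, 0.001, 0.0]
contact_force: [0.2, -0.5, -0.2]
opening: 0.001
[0.45404229 0.05271101 0.28180664] [6.12428130e-01 7.90525804e-01 3.82839011e-04 7.70053036e-04]
5.0167 [0.455  0.0515 0.2817] [-0.1092 -0.2496  2.0288 -0.0004  1.3613 -1.9304] [-0.3151 -1.2651  0.026 ] -0.0009918932428885968
[[-0.2478  0.9688  0.0011]
 [ 0.9688  0.2478 -0.0005]
 [-0.0008  0.0009 -1.    ]]
rel [0.0006 0.     0.0817]
```

View pics/c4.png

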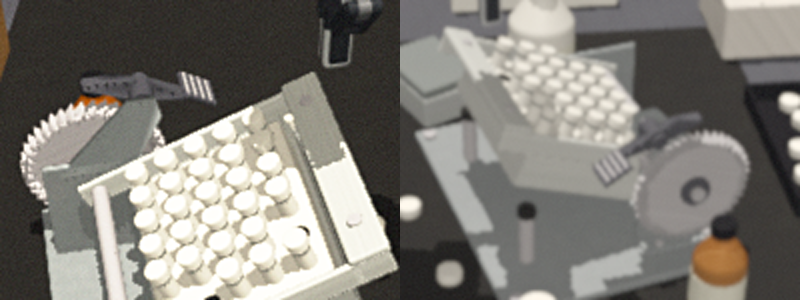

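View pics/wrist4.png

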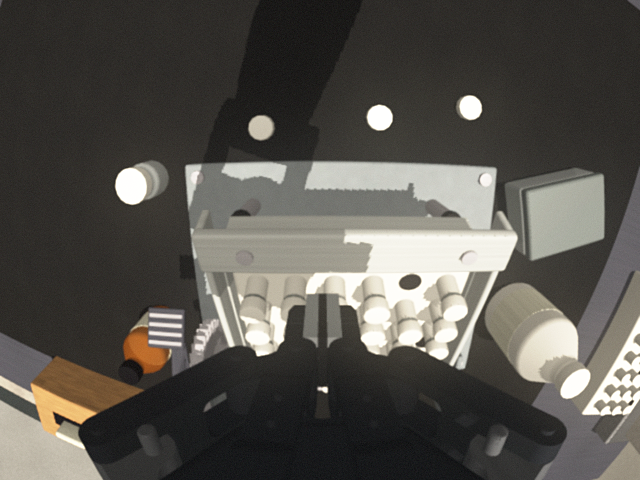

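The pawl stays over with the robot away from it: the tab is low and the nose is lifted off the wheel. The wrist view shows the bar between rows 232 and 272, with its screws at (244,258) and (468,257). I'll cast those to fix the push point.

```bash
python3 - <<'E'
from h import *
np.set_printoptions(precision=4,suppress=True)
pos=np.array([0.45404229,0.05271101,0.28180664]);q=[6.12428130e-01,7.90525804e-01,3.82839011e-04,7.70053036e-04]
for p,z in [((244,258),.199),((468,257),.199),((322,233),.205),((322,272),.193),((195,235),.205),((515,234),.205)]:
    X=wray(p,z,pos,q);print(p,X,Rot.from_quat(q).inv().apply(X-pos))
E
```

```text
(244, 258) [0.4728 0.0041 0.199 ] [-0.0517  0.0059  0.0829]
(468, 257) [0.4346 0.1506 0.199 ] [0.0997 0.0055 0.0827]
(322, 233) [0.4416 0.0491 0.205 ] [-0.0003 -0.0131  0.0768]
(322, 272) [0.4717 0.0569 0.193 ] [-0.0003  0.018   0.0888]
(195, 235) [ 0.4632 -0.0298  0.205 ] [-0.0822 -0.0119  0.0768]
(515, 234) [0.4089 0.1763 0.205 ] [ 0.131  -0.0129  0.0767]
```

```bash
python3 -m jog '[{"grip":1,"xyz":[0,0,0.03],"dr":[0,0,0]},{"grip":1,"xyz":[0,0,0.055],"dr":[0,0,0]},{"grip":1,"xyz":[0,0,0.066],"dr":[0,0,0]},{"grip":1,"xyz":[0,0,0.072],"dr":[0,0,0]},{"grip":1,"xyz":[0,0,0.077],"dr":[0,0,0]},{"grip":1,"xyz":[0,-0.001,0.082],"dr":[0,0,0]},{"grip":1,"xyz":[0,-0.003,0.086],"dr":[0,0,0]},{"grip":1,"xyz":[0,-0.005,0.09],"dr":[0,0,0]},{"grip":1,"xyz":[0,-0.006,0.095],"dr":[0,0,0]},{"grip":1,"xyz":[0,-0.008,0.1],"dr":[0,0,0]}]'
python3 - <<'E'
from h import *
for n in("scene","wrist","side"):
    cv2.imwrite(f"pics/{n}5.png",ctrl.read_camera(n)[:,:,::-1])
a=cv2.imread("pics/side5.png")[190:340,230:430];a=cv2.resize(a,(400,300),interpolation=cv2.INTER_CUBIC)
b=cv2.imread("pics/wrist5.png");b=cv2.resize(b,(400,300))
cv2.imwrite("pics/c5.png",cv2.hconcat([b,a]))
E
python3 go.py
```

```text
time: 5.85
eef_pos: [0.4487, 0.0493, 0.1845]
tcp_rot: [0.613, 0.79, 0.001, 0.002]
contact_force: [-1.8, 0.0, 6.6]
opening: 0.001
6.0 [0.4481 0.0493 0.1832] [-0.1157 -0.1814  2.1553 -0.0008  1.1644 -1.9363] [-0.4398 -0.7234  3.2426] 0.0024027943880336445
[[-0.2475  0.9689  0.0032]
 [ 0.9689  0.2475 -0.0012]
 [-0.0019  0.0029 -1.    ]]
```

View pics/c5.png

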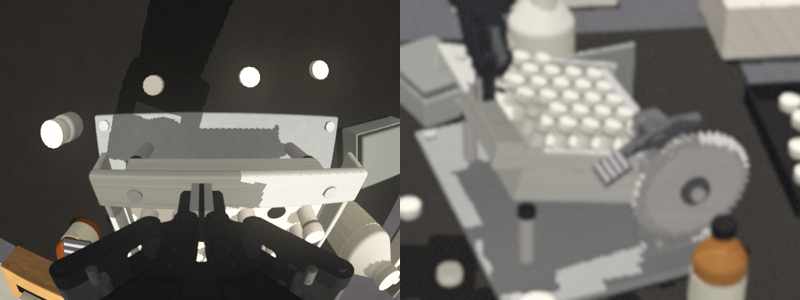

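The arm is following the push at about 6 N, with the tip inside the bar's depth and clear of the tubes. Continuing down along the arc.

```bash
python3 -m jog '[{"grip":1,"xyz":[0,-0.002,0.004],"dr":[0,0,0]},{"grip":1,"xyz":[0,-0.003,0.009],"dr":[0,0,0]},{"grip":1,"xyz":[0,-0.005,0.014],"dr":[0,0,0]},{"grip":1,"xyz":[0,-0.006,0.019],"dr":[0,0,0]},{"grip":1,"xyz":[0,-0.008,0.024],"dr":[0,0,0]},{"grip":1,"xyz":[0,-0.009,0.029],"dr":[0,0,0]},{"grip":1,"xyz":[0,-0.01,0.034],"dr":[0,0,0]},{"grip":1,"xyz":[0,-0.011,0.039],"dr":[0,0,0]},{"grip":1,"xyz":[0,-0.012,0.044],"dr":[0,0,0]},{"grip":1,"xyz":[0,-0.013,0.048],"dr":[0,0,0]},{"grip":1,"xyz":[0,-0.013,0.052],"dr":[0,0,0]}]'
python3 - <<'E'
from h import *
for n in("wrist","side"):
    cv2.imwrite(f"pics/{n}6.png",ctrl.read_camera(n)[:,:,::-1])
a=cv2.imread("pics/side6.png")[190:340,230:430];a=cv2.resize(a,(400,300),interpolation=cv2.INTER_CUBIC)
b=cv2.imread("pics/wrist6.png");b=cv2.resize(b,(400,300))
cv2.imwrite("pics/c6.png",cv2.hconcat([b,a]))
E
python3 go.py
```

```text
time: 6.92
eef_pos: [0.4349, 0.046, 0.1304]
tcp_rot: [0.613, 0.79, -0.0, 0.001]
contact_force: [-3.1, -2.0, 5.3]
opening: 0.003
7.0167 [0.4347 0.0462 0.1296] [-0.1266 -0.1426  2.2284 -0.0006  1.0547 -1.9472] [-0.2189  0.0438  0.2171] -0.002922822472781613
[[-0.2475  0.9689  0.001 ]
 [ 0.9689  0.2475 -0.0007]
 [-0.0009  0.0008 -1.    ]]
```

View pics/c6.png

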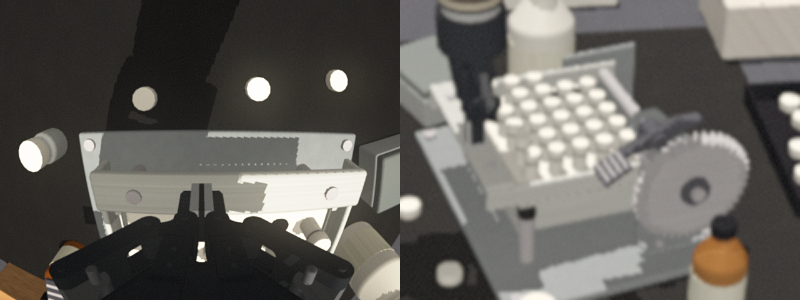

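The arm is almost flat. The tip is on the bar and the tubes are clear, so I'll creep down to the stops.

```bash
python3 -m jog '[{"grip":1,"xyz":[0,-0.001,0.003],"dr":[0,0,0]},{"grip":1,"xyz":[0,-0.001,0.006],"dr":[0,0,0]},{"grip":1,"xyz":[0,-0.002,0.008],"dr":[0,0,0]},{"grip":1,"xyz":[0,-0.002,0.01],"dr":[0,0,0]},{"grip":1,"xyz":[0,-0.002,0.012],"dr":[0,0,0]},{"grip":1,"xyz":[0,-0.002,0.012],"dr":[0,0,0]}]'
python3 go.py
```

```text
time: 7.52
eef_pos: [0.4337, 0.046, 0.1199]
tcp_rot: [0.613, 0.79, 0.0, 0.001]
contact_force: [-3.5, -1.1, 15.7]
opening: 0.001
7.5167 [0.4337 0.046  0.1199] [-0.1278 -0.1306  2.238  -0.      1.0323 -1.9489] [-3.5006 -1.0878 15.7071] 0.0006986702745030962
[[-0.2477  0.9688  0.0019]
 [ 0.9688  0.2477 -0.0003]
 [-0.0007  0.0018 -1.    ]]
```

```bash
python3 -m jog '[{"grip":1,"xyz":[0,0,0.001],"dr":[0,0,0]},{"grip":1,"xyz":[0,0,0.002],"dr":[0,0,0]},{"grip":1,"xyz":[0,0,0.002],"dr":[0,0,0]},{"grip":1,"xyz":[0,0,0.002],"dr":[0,0,0]},{"grip":1,"xyz":[0,0,0.002],"dr":[0,0,0]}]'
python3 go.py
```

```text
time: 7.93
eef_pos: [0.4337, 0.046, 0.1198]
tcp_rot: [0.613, 0.79, 0.0, 0.001]
contact_force: [-7.5, -1.4, 25.4]
opening: -0.001
7.9333 [0.4337 0.046  0.1198] [-0.1275 -0.1297  2.2373 -0.0005  1.033  -1.9489] [-7.4898 -1.35   25.3837] -0.0009098322598257091
[[-0.2482  0.9687  0.0009]
 [ 0.9687  0.2482 -0.0005]
 [-0.0007  0.0007 -1.    ]]
```

The force rose to 25 N with no further motion at z 0.120, so the arm is on its stops. I'll lift away straight up, then back.

```bash
python3 -m jog '[{"grip":1,"xyz":[0,0,-0.003],"dr":[0,0,0]},{"grip":1,"xyz":[0,0,-0.012],"dr":[0,0,0]},{"grip":1,"xyz":[0,0,-0.035],"dr":[0,0,0]},{"grip":1,"xyz":[0,0,-0.07],"dr":[0,0,0]},{"grip":1,"xyz":[0,0,-0.11],"dr":[0,0,0]},{"grip":1,"xyz":[0,0,-0.15],"dr":[0,0,0]},{"grip":1,"xyz":[0,0,-0.18],"dr":[0,0,0]},{"grip":1,"xyz":[0,0,-0.2],"dr":[0,0,0]},{"grip":1,"xyz":[0,0,-0.2],"dr":[0,0,0]},{"grip":1,"xyz":[0,0,-0.2],"dr":[0,0,0]},{"grip":1,"xyz":[0,0,-0.2],"dr":[0,0,0]}]'
python3 - <<'E'
from h import *
for n in("scene","side"):
    cv2.imwrite(f"pics/{n}7.png",ctrl.read_camera(n)[:,:,::-1])
a=cv2.imread("pics/side7.png")[190:340,230:430];a=cv2.resize(a,(400,300),interpolation=cv2.INTER_CUBIC)
b=cv2.imread("pics/scene7.png")[150:300,220:420];b=cv2.resize(b,(400,300),interpolation=cv2.INTER_CUBIC)
cv2.imwrite("pics/c7.png",cv2.hconcat([b,a]))
E
python3 go.py
```

```text
time: 8.85
eef_pos: [0.4312, 0.0464, 0.313]
tcp_rot: [0.613, 0.79, -0.001, -0.002]
contact_force: [-0.2, 0.3, -0.4]
opening: -0.003
8.95 [0.4312 0.0463 0.3126] [-0.1279 -0.3249  2.032   0.0002  1.4395 -1.9489] [-0.2907  0.3375  0.4287] -0.0015106563602469544
[[-0.2476  0.9689 -0.005 ]
 [ 0.9689  0.2476  0.0008]
 [ 0.002  -0.0046 -1.    ]]
```

View pics/c7.png

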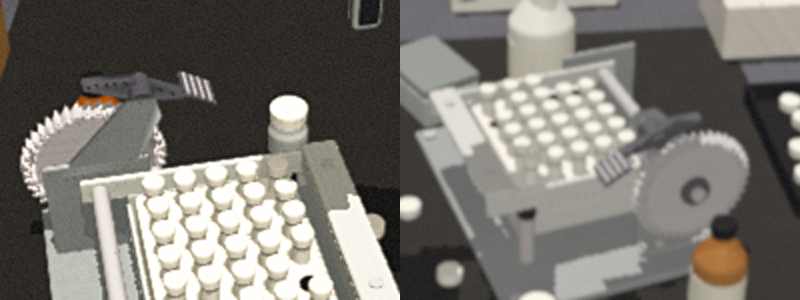

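View pics/scene7.png

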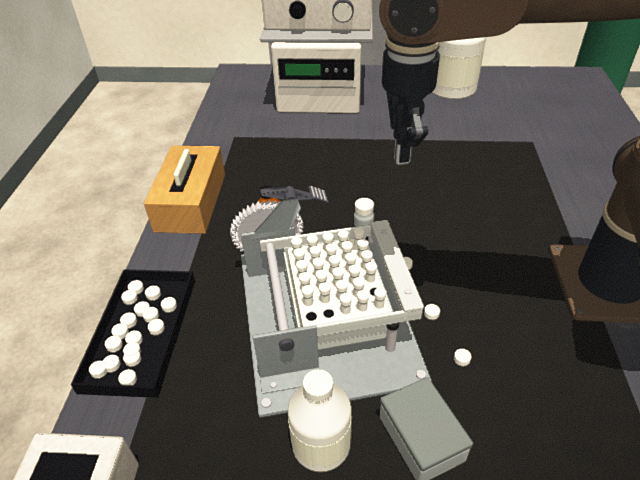

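The arm looks flat, the pawl tab is still thrown over at (318,194), and nothing around it appears moved. I'll measure the bar height numerically before handing in.

```bash
python3 - <<'E'
from h import *
import cv2
np.set_printoptions(precision=4,suppress=True)
# left screw: scene zoom(2x) (376,284); side zoom(2x) (449,97)-> minus 400
print(tri((220+376/2,150+284/2),(230+49/2,190+97/2)))
for a in(0,.025,.05): print(a,.1+.212*np.sin(a)+.02*np.cos(a))
a=cv2.imread("pics/scene0.png").astype(int);b=cv2.imread("pics/scene7.png").astype(int)
for n,(x,y) in {"capA":(432,312),"capB":(462,357),"tip":(425,430),"wb":(320,430)}.items():
    print(n,abs(a-b)[y-14:y+14,x-14:x+14].mean())
print(ctrl.get_state()["contact_force"]); ctrl.sign_off()
E
```

```text
(array([0.4093, 0.1511, 0.1255]), [array([-0.2, -0. ]), array([-0.1, -0. ])])
0 0.12000000000000001
0.025 0.12529319825943308
0.05 0.13057058909328315
capA 22.2015306122449
capB 3.0897108843537415
tip 3.9264455782312924
wb 1.8154761904761905
[-0.2907  0.3375  0.4287]
the job is handed in; nothing more can be done
```

I threw the pawl free, pushed the arm down onto its stops, backed the robot off and handed the job in at about 9 s. I got no verdict back.

**Pawl:** I pressed the tab down to a firm 9 N stop. It stayed thrown over in every later picture, with its nose off the ratchet wheel.

**Arm:** I pushed the bar down along its arc at about 60 mm/s and 5–7 N, slowing near the bottom. At tip height 0.120 m the force rose from 16 to 25 N with no further movement, which is the stated flat height. I then lifted straight up to about 0.31 m, where the force read about zero.

**Last checks:**
- **Bar height:** one check only half agreed. Sighting the bar's left screw from two cameras gave 0.1255 m, against 0.120 m for flat and 0.1253 m at the limit. That screw head stands slightly above the bar's top face and the pixels were picked by hand, so I trusted the contact height and force instead.
- **Items around the stand:** nothing looked moved. Comparing before and after pictures, one cap, the tip box and the white bottle showed almost no change. The area around another cap, at pixel (432,312), did change. I put that down to the arm and robot shadow, since the cap is still at the same pixel. I didn't measure the third cap, the jar or the amber bottle this way.

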